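# Put the usable stationery back into the desk organiser

## Task

Put the usable stationery away in the organiser tray: both full tape rolls lying flat on the post, the bigger one at the bottom and the smaller one on top of it, the capped glue stick upright in the round cup, and the whole eraser flat in the low bin. Leave the spent look-alikes (bare cardboard core, eraser stub, open empty glue tube) standing where they are on the desk.

Things in the scene. Friction and masses are not known exactly. Their poses are not given: they have to be found in the camera images.
- big_roll_center (a point): The bigger full roll of paper tape, pale with a brown cardboard core, lying flat: outer diameter 56 mm, hole 32 mm, 24 mm high. This point is its centre (12 mm above its underside); z is its axis.
- small_roll_center (a point): The smaller full roll of paper tape, pale with a brown cardboard core, lying flat: outer diameter 46 mm, hole 32 mm, 18 mm high. This point is its centre (9 mm above its underside); z is its axis.
- eraser_center (a point): The whole eraser, a white block with a brown card sleeve over most of it, lying flat: 48 mm along its x, 22 mm along its y, 16 mm high. This point is its centre (8 mm above its underside).
- glue_stick_center (a point): The full glue stick, a closed upright white cylinder with a grey cap on top: diameter 28 mm, 92 mm high. This point is its centre (46 mm above its foot); z is its axis.
- empty_core_center (a point): Spent, to be left alone: a bare brown cardboard tape core, a thin-walled ring lying flat, outer diameter 46 mm, hole 40 mm, 18 mm high. This point is its centre.
- eraser_stub_center (a point): Spent, to be left alone: a worn white eraser stub without sleeve, 20 x 22 mm and 16 mm high. This point is its centre.
- empty_tube_center (a point): Spent, to be left alone: an empty glue tube without cap, upright, white, hollow and open at the top, diameter 28 mm, 58 mm high. This point is its centre (29 mm above its foot).
- post_insert: Tape post: grey plate 90 x 90 x 6 mm with an upright 16 mm round post in its middle, white, top 58 mm above the plate's underside. The three inserts stand fixed side by side in any order, 94 mm apart along their y, in a fixed dark metal tray 100 (x) by 290 mm (y), floor 4 mm thick, rim 18 mm above the desk. Origin: centre of the plate's underside, 4 mm above the desk; y along the row, z up.
- cup_insert: Glue cup: grey plate 90 x 90 x 6 mm with an upright white round wall in its middle, inner diameter 56 mm, outer 62 mm, rim 28 mm above the plate's underside (22 mm deep). Fixed in the tray. Origin: centre of the plate's underside, 4 mm above the desk; y along the row, z up.
- bin_insert: Eraser bin: grey plate 90 x 90 x 6 mm with 4 mm thick white side walls at its +y and -y edges (82 mm apart inside, tops 26 mm above the plate's underside) and low lips 4 mm high above the plate at its +x and -x edges (82 mm apart inside). Fixed in the tray. Origin: centre of the plate's underside, 4 mm above the desk; y along the row, z up.
There are look-alikes about, which are no part of the job. Leave any green or purple look-alike of the part that bears eraser_center alone.

How it is judged:
At the end, for the whole second after the job is handed in: Bigger roll flat at the bottom of the post, smaller roll flat on it (each within 14 mm of the post axis); glue stick upright on the cup floor; eraser flat on the bin floor (centre within 32 mm of the bin centre along x and y); tilts of rolls and stick under 0.12 rad; all at rest (horizontal distance between each of big_roll_center, small_roll_center and post_insert below 0.014 m and z of big_roll_center in the frame of post_insert between 0.014 and 0.023 m and angle between each of big_roll_center, small_roll_center, glue_stick_center's own z axis and vertical below 0.12 rad and z of small_roll_center in the frame of post_insert between 0.034 and 0.045 m and horizontal distance between glue_stick_center and cup_insert below 0.017 m and z of glue_stick_center in the frame of cup_insert between 0.047 and 0.057 m and x of eraser_center in the frame of bin_insert between -0.032 and 0.032 m and y of eraser_center in the frame of bin_insert between -0.032 and 0.032 m and z of eraser_center in the frame of bin_insert between 0.01 and 0.018 m and linear speed of each of big_roll, small_roll, eraser, glue_stick below 0.03 m/s and angular speed of each of big_roll, small_roll, eraser, glue_stick below 0.5 rad/s); the robot touches nothing.
It fails at once if a spent look-alike (core, stub or empty tube) is moved more than 20 mm from where it was (distance of any of empty_core_center, eraser_stub_center, empty_tube_center from where it was at the start of the episode above 0.02 m).
It also fails if it takes over 112 s, if anything falls off the work surface, if the arm or the gripper's body presses on something with over 40 N, if the wrist force passes 120 N, or if a joint passes its speed limit or range.

## Robot

A 6-joint arm with a two-finger parallel gripper is mounted at the origin on the work surface. World frame = base frame: x ahead of the robot, y to its left, z up, the work surface at z = 0. Lengths are in m, angles in rad, forces in N, time in s.
With the tool pointing down it reaches from about 0.4 to 0.925 m from the base axis. Payload 3.4 kg.
Tool frame: the origin (TCP) lies at the very end of the fingers, on their centre line; the grasp point (between the pads) lies 19 mm behind it; z points along the fingers, x is the direction in which the jaws open and shut, and the axes are right-handed (so a half turn about z gives the same grasp; the last joint's range is limited). The gripper opens to 85 mm and grips with 20 to 120 N. Pads are 22 mm wide; open, the fingers measure 114 mm over their backs; the gripper's body (76 mm by 85 mm) begins 54 mm behind the grasp point. The pads swing forward as they close: fully open they stand 13 mm farther back than shut.
Start: joints at [-1.294, 0.307, 1.506, -0, 1.328, -0.073], TCP at [0.197, -0.54, 0.231] pointing down, gripper open.
Joint ranges: [-3.12, 3.12], [-1.05, 2.28], [0.14, 2.33], [-1.42, 4.57], [0.1, 2.73], [-2.68, 2.68]. Speed limits (rad/s): [2.57, 2.57, 3.14, 3.14, 3.14, 3.14].

## Interface

Orientations are given as a unit quaternion [x, y, z, w].
In Python, from station import manip, hand, kin, optics gives the robot as it stands. Calls block until the motion is done:
- manip.movep(position, orientation): joint-space move of the TCP to a pose.
- manip.move_straight(position, frame=None, max_speed=0.15, until_force=None): straight line of the TCP; frame=None keeps the orientation; max_speed is the mean speed in m/s. With until_force (N) it stops when the force on the tool has changed by that much, and returns True; else False.
- manip.movej(angles): joint-space move.
- hand.gripper_to(opening, f_grip=None): opening from 0.0 (shut) to 1.0 (fully open); f_grip is the grip in N (None keeps the last); returns when the fingers have stopped.
- manip.sleep(seconds).
- kin.inverse_kinematics(position, orientation): joint angles nearest the present ones, or None.
- manip.sense(): the state.
- optics.snapshot(name): name is "scene" or "top" or "wrist"; returns (picture, depth): 384x512x3 uint8, blue, green, red; 384x512 float32, m along the optical axis (not along the pixel's ray), 0 where there is no reading.
- optics.camera_model(name): a dict with "vfov" (degrees; the focal length in pixels is half the picture's height over the tangent of half this angle, whatever the lens; pixels are square), "cx", "cy" (the principal point, pixels), "R" (3x3) and "t" (3): a world point X has camera coordinates R X + t; the wrist camera has in their place "hand_eye" (4x4, takes a point from camera to tool coordinates, whose origin is the TCP and whose axes are the tool frame's). Camera axes: x right, y down, z forward; pixel columns grow to the right and rows downward; lengths in m; the calibration is good to about 2 mm. A picture is of the moment at which its call begins: read the wrist's pose just before it. camera_model takes no time and is no camera call.
A pose or a line that the arm cannot do raises manip.PlanningError and nothing moves.
- manip.close_job(): hands the job in, once; it reports no verdict.
Trained networks look in the newest picture that a camera, given by its name, has taken for a name from the list of things; names that differ only in an ending like _2 or _b are one class to them, and where a whole thing is asked for, a point or a joint stands for the part that bears it (a point fixed in the world has none). Each returns a list of dicts, best first, with "confidence" (0 to 1); they miss things now and then, are a little off and sometimes report something else, mostly with a low value. They report only what shows in the picture. A call takes as long as a camera call. They do not tell look-alikes from the thing itself.
- optics.boxes_of(camera, name): "centre" ([column, row] in pixels, amid what is visible of it).
- optics.place_of(camera, name): "centre" ([column, row] in pixels: a listed point, or the origin of a listed thing).
The state is a dict: "clock": time; "q": joint angles; "qd": joint speeds; "joint_efforts": joint torques, N m; "tool_pos": TCP position; "ee_rot": TCP orientation; "wrist_force": force on the tool from outside, world axes, zero at the start; "torque": the same for the moment, N m; "finger_gap": opening from 0.0 (shut) to 1.0 (fully open).
Only numpy, scipy, OpenCV 4.12 (cv2) and the standard library are available. Lean on these libraries where they do the work, as an engineer would, in place of code of your own. Each camera call takes 0.05 s, during which the arm holds its last target. There are 200 camera calls.

## Working session

There is one attempt and no reset: what is moved stays moved. The work goes in short steps, each a Python script; the robot and the scene stay as the last script left them, time stands still between calls to the robot, and variables do not carry over. Pictures are saved under pics/ and viewed, about 12 in all and at most 16, crops included, and the job is handed in when it is done.

```bash
ls; mkdir -p pics
cat > h.py <<'E'
import numpy as np, cv2
from station import manip, hand, kin, optics
from scipy.spatial.transform import Rotation as Ro
def cam(n):
    m=optics.camera_model(n); f=192/np.tan(np.radians(m['vfov'])/2); return m,f
def cloud(n,depth,pose=None):
    m,f=cam(n); v,u=np.mgrid[0:384,0:512]
    P=np.stack([(u-m['cx'])/f*depth,(v-m['cy'])/f*depth,depth],-1)
    if n=='wrist':
        H=np.array(m['hand_eye']); P=P@H[:3,:3].T+H[:3,3]
        R=Ro.from_quat(pose['ee_rot']).as_matrix(); return P@R.T+np.array(pose['tool_pos'])
    return (P-np.array(m['t']))@np.array(m['R'])
def down(yaw): # tool z down, tool x along yaw
    c,s=np.cos(yaw),np.sin(yaw)
    return Ro.from_matrix(np.array([[c,s,0],[s,-c,0],[0,0,-1]])).as_quat()
E
python3 - <<'E'
from h import *
for n in ['scene','top']:
    p,d=optics.snapshot(n); cv2.imwrite(f'pics/{n}0.png',p); np.save(f'pics/{n}0.npy',d)
    m,f=cam(n); print(n,f,m)
    for k in ['big_roll_center','small_roll_center','eraser_center','glue_stick_center','empty_core_center','eraser_stub_center','empty_tube_center','post_insert','cup_insert','bin_insert']:
        W=cloud(n,d)
        for r in optics.place_of(n,k)[:4]:
            c,rr=r['centre']; i,j=int(np.clip(round(rr),0,383)),int(np.clip(round(c),0,511))
            print(k,np.round(r['centre'],1),round(r['confidence'],2),W[i,j].round(3))
s=manip.sense(); print(s['clock'],s['ee_rot'],Ro.from_quat(s['ee_rot']).as_matrix().round(2))
E
```

```text
pics
scene 405.12122900075775 {'vfov': 50.7155605047915, 'cx': 257.0277850961559, 'cy': 190.04729556599924, 'R': array([[-0.34803677,  0.93736291,  0.01487215],
       [ 0.76602197,  0.29349276, -0.57190239],
       [-0.54044496, -0.18765066, -0.82018685]]), 't': array([ 0.15465335, -0.35542405,  1.25651765])}
big_roll_center [215.3 161.3] 0.55 [ 0.412 -0.129 -0.003]
small_roll_center [278.7 185.3] 0.68 [ 0.426  0.052 -0.002]
small_roll_center [131.6 136.9] 0.24 [ 0.428 -0.363  0.014]
eraser_center [376.8 184.8] 0.77 [0.353 0.281 0.017]
eraser_center [130.3 136.2] 0.73 [ 0.427 -0.369  0.014]
eraser_center [344.  163.1] 0.58 [0.313 0.189 0.016]
eraser_center [334.8 187.7] 0.54 [0.398 0.186 0.016]
glue_stick_center [379.9 241.7] 0.91 [0.529 0.312 0.052]
empty_core_center [125.9 173.5] 0.58 [ 0.532 -0.323 -0.003]
eraser_stub_center [261.4 256.6] 0.7 [0.633 0.079 0.01 ]
eraser_stub_center [129.5 138.5] 0.58 [ 0.435 -0.364  0.016]
eraser_stub_center [338.4 189.3] 0.3 [0.398 0.194 0.016]
empty_tube_center [413.7 213.5] 0.8 [0.422 0.374 0.04 ]
post_insert [224.7 231.4] 0.74 [ 0.604 -0.019  
[... 765 characters left out ...]
016]
eraser_center [187.7 232.2] 0.47 [0.391 0.173 0.016]
glue_stick_center [121.4 171.4] 0.63 [0.524 0.308 0.09 ]
empty_core_center [419.2 210.2] 0.71 [ 0.431 -0.366  0.016]
empty_core_center [392.  166.7] 0.58 [ 0.537 -0.314  0.   ]
eraser_stub_center [416.7 211.5] 0.55 [ 0.426 -0.362  0.013]
empty_tube_center [100.3 222.6] 0.65 [0.417 0.381 0.006]
empty_tube_center [391.7 167.2] 0.48 [ 0.537 -0.314  0.   ]
post_insert [267.9 144.2] 0.74 [ 0.591 -0.017  0.033]
cup_insert [233.1 135.5] 0.63 [0.619 0.066 0.009]
bin_insert [192.2 125.5] 0.96 [0.644 0.164 0.013]
1.1 [ 8.19357888e-01 -5.73282349e-01 -9.25435606e-06 -1.01538391e-05] [[ 0.34 -0.94 -0.  ]
 [-0.94 -0.34  0.  ]
 [-0.   -0.   -1.  ]]
```

Run:
```python
import cv2
p=cv2.imread('pics/top0.png'); c=p[90:310,60:460]; cv2.imwrite('pics/top0c.png',cv2.resize(c,(800,440),interpolation=cv2.INTER_CUBIC))
```

```text
(no output)
```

View pics/top0c.png

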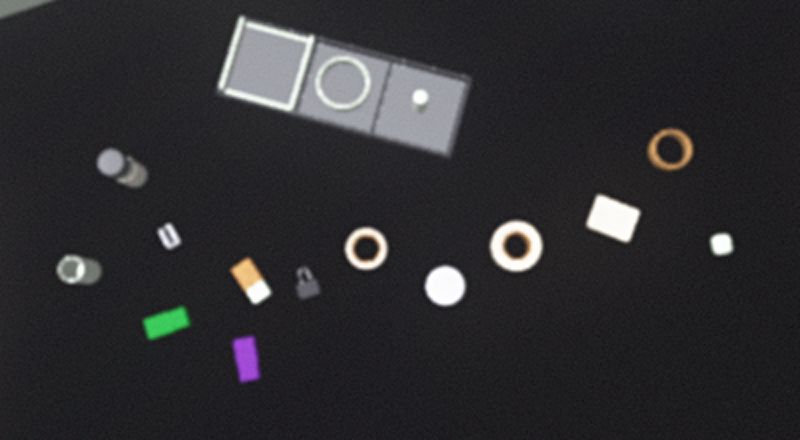

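View pics/scene0.png

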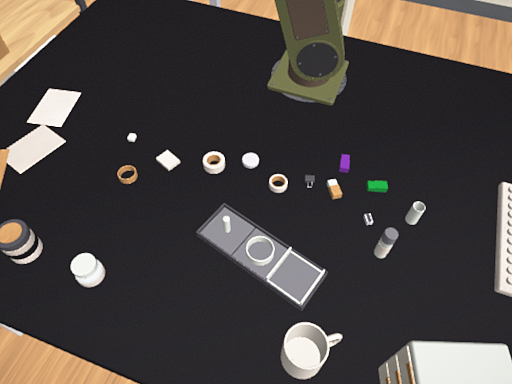

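The top view is clear. In the crop, the big roll is at (516,246), small roll (366,248), eraser (251,281), glue stick (112,163), post (420,98), cup (342,83) and bin (267,66). The spent or foreign items are the core (670,149), stub (721,244), tube (72,269) and the green and purple blocks. Next I'll measure metrically.

```bash
cat > meas.py <<'E'
from h import *
def plane(n,uv,z):
    m,f=cam(n); R=np.array(m['R']); C=-R.T@np.array(m['t'])
    uv=np.atleast_2d(uv).astype(float)
    d=np.c_[(uv[:,0]-m['cx'])/f,(uv[:,1]-m['cy'])/f,np.ones(len(uv))]@R
    return C+d*((z-C[2])/d[:,2])[:,None]
def blob(p,W,guess,rad,z,zt=.006,thr=70,lo=True):
    # bright pixels near guess with depth-height near z -> points on the plane z
    g=p.max(-1); P=W
    m=(np.hypot(P[...,0]-guess[0],P[...,1]-guess[1])<rad)&(abs(P[...,2]-z)<zt)&(g>thr)
    v,u=np.nonzero(m); return np.c_[u,v]
E
python3 - <<'E'
from meas import *
p=cv2.imread('pics/top0.png'); d=np.load('pics/top0.npy'); W=cloud('top',d)
m,f=cam('top'); print('C',(-np.array(m['R']).T@np.array(m['t'])).round(3))
desk=W[215:225,280:290]; print('desk z',desk[...,2].mean(),desk[...,2].std())
crop=lambda x,y:np.array([60+x/2,90+y/2])
for k,c,z,r in [('big',(516,246),.024,.045),('small',(366,248),.018,.04),('eraser',(251,281),.016,.04),('glue',(112,163),.092,.04),('post',(420,98),.062,.03),('cup',(342,83),.032,.045),('core',(670,149),.018,.035),('stub',(721,244),.016,.03),('tube',(72,269),.058,.03)]:
    g=plane('top',crop(*c),z)[0]; uv=blob(p,W,g,r,z)
    if len(uv)<3: print(k,'few',len(uv),g.round(3)); continue
    Q=plane('top',uv,z)[:,:2].astype(np.float32); 
    (cc,rr)=cv2.minEnclosingCircle(Q); R=cv2.minAreaRect(Q*1000)
    print(k,g.round(3),len(uv),'mean',Q.mean(0).round(4),'circ',np.round(cc,4),round(rr,4),'rect',np.round(R[0],1),np.round(R[1],1),round(R[2],1),'medz',np.median(W[uv[:,1],uv[:,0],2]).round(4))
# bin: side walls at z .030
g=plane('top',crop(267,66),.03)[0]
uv=blob(p,W,g,.075,.03,.006,160); Q=plane('top',uv,.03)[:,:2].astype(np.float32); print('bin',g,len(uv),cv2.minAreaRect(Q*1000))
E
```

```text
C [0.349 0.009 1.044]
desk z 0.01107507494530275 0.10392014816313458
big [ 0.428 -0.129  0.024] 309 mean [ 0.4288 -0.1279] circ [ 0.4286 -0.1279] 0.0279 rect [ 429.4 -127.8] [53.4 53.3] 88.8 medz 0.0237
small [0.43  0.045 0.018] 160 mean [0.4298 0.046 ] circ [0.4295 0.046 ] 0.0228 rect [430.  46.] [44.2 41.9] 88.8 medz 0.0175
eraser [0.395 0.179 0.016] 208 mean [0.3952 0.1805] circ [0.3951 0.1806] 0.0254 rect [394.7 180.1] [48.7 23. ] 33.3 medz 0.016
glue [0.523 0.318 0.092] 137 mean [0.5237 0.3202] circ [0.524  0.3197] 0.015 rect [524.2 319.3] [28.7 26.6] 88.8 medz 0.0921
post [ 0.596 -0.021  0.062] 36 mean [ 0.5963 -0.0201] circ [ 0.5962 -0.02  ] 0.0079 rect [596.1 -20.9] [13.6 14. ] 88.7 medz 0.0604
cup [0.624 0.069 0.032] 126 mean [0.6244 0.07  ] circ [0.6237 0.0693] 0.0317 rect [623.7  69.3] [61.1 60.3] 88.8 medz 0.0309
core [ 0.539 -0.316  0.018] 100 mean [ 0.5389 -0.3153] circ [ 0.5391 -0.3152] 0.0238 rect [ 539.1 -314.7] [44.1 46.2] 17.3 medz 0.0168
stub [ 0.426 -0.369  0.016] 75 mean [ 0.4257 -0.3688] circ [ 0.426  -0.3689] 0.0125 rect [ 425.7 -368.1] [20.9 21.1] 10.2 medz 0.0147
tube [0.41  0.371 0.058] 48 mean [0.4106 0.3731] circ [0.4105 0.3726] 0.0148 rect [410.3 372.6] [29.1 24.5] 88.8 medz 0.0566
bin [0.64660605 0.15761004 0.03      ] 196 ((646.928466796875, 146.08517456054688), (118.73493957519531, 90.01903533935547), 73.34490203857422)
```

```bash
cat > act.py <<'E'
from meas import *
POST=np.array([.5962,-.0201]); CUP=np.array([.624,.0696]); BIN=np.array([.652,.1593]); TY=np.arctan2(.956,.297)-np.pi/2
def pick(xy,yaw,z,hov,f=40):
    hand.gripper_to(1.0); manip.movep([*xy,hov],down(yaw)); manip.move_straight([*xy,z],max_speed=.12)
    hand.gripper_to(0.0,f); g=manip.sense()['finger_gap']; manip.move_straight([*xy,hov],max_speed=.15)
    print('gap mm',g*85,'after lift',manip.sense()['finger_gap']*85); return g
def place(xy,yaw,z,hov,rel):
    manip.movep([*xy,hov],down(yaw)); h=manip.move_straight([*xy,z],max_speed=.1,until_force=12)
    s=manip.sense(); print('placed z',s['tool_pos'],h,s['wrist_force'].round(1) if hasattr(s['wrist_force'],'round') else s['wrist_force'])
    hand.gripper_to(rel); manip.sleep(.2); manip.move_straight([*xy,hov],max_speed=.15); print('clock',manip.sense()['clock'])
E
python3 - <<'E'
from act import *
g=pick((.4287,-.1279),0,.003,.15)
if .55<g<.75: place(POST,TY,.0145,.15,g+.12)
s=manip.sense(); p,d=optics.snapshot('wrist'); cv2.imwrite('pics/w1.png',p)
p,d=optics.snapshot('scene'); cv2.imwrite('pics/s1.png',p)
E
```

```text
gap mm 53.70144913773289 after lift 53.46529721777906
placed z [ 0.59681855 -0.02014376  0.01514666] False [-0.4 -0.5 -1.2]
clock 9.8167
```

View pics/w1.png

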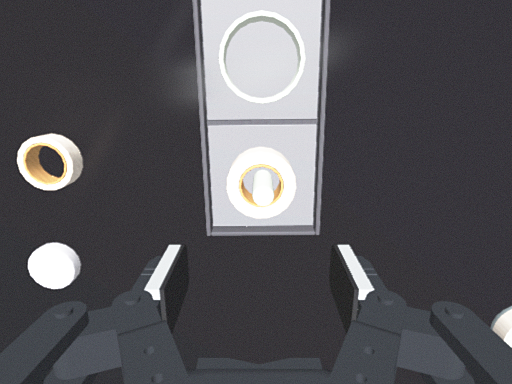

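The wrist view shows the big roll flat around the post, at about (262,184). Carrying on with the rest.

Run:
```python
from act import *
g=pick((.4296,.046),0,.003,.15)
assert .42<g<.62
place(POST,TY,.0385,.15,g+.12)
g=pick((.3948,.1802),np.radians(33.3-90),.003,.15)
assert .15<g<.36
place(BIN,TY,.0145,.15,g+.15)
g=pick((.524,.3197),np.radians(31),.048,.2)
assert .22<g<.42
place(CUP,TY,.059,.2,g+.15)
manip.movep([.5,.1,.3],down(0))
manip.movej([-1.294,0.307,1.506,0,1.328,-0.073])
p,d=optics.snapshot('top'); cv2.imwrite('pics/top1.png',p); np.save('pics/top1.npy',d); W=cloud('top',d)
for k,g,z,r in [('big',POST,.034,.04),('small',POST,.052,.035),('eraser',BIN,.026,.035),('glue',CUP,.102,.04),('core',(.539,-.3153),.018,.035),('stub',(.4257,-.3688),.016,.03),('tube',(.4106,.373),.058,.03)]:
    uv=blob(p,W,g,r,z,.005)
    if len(uv)<3: print(k,'few'); continue
    Q=plane('top',uv,z)[:,:2].astype(np.float32); c,rr=cv2.minEnclosingCircle(Q)
    print(k,len(uv),np.round(c,4),round(rr,4),'d',(np.array(c)-g).round(4),'medz',np.median(W[uv[:,1],uv[:,0],2]).round(4))
cv2.imwrite('pics/top1c.png',cv2.resize(p[85:175,150:310],(800,450),interpolation=cv2.INTER_CUBIC))
q,_=optics.snapshot('scene'); cv2.imwrite('pics/s2c.png',cv2.resize(q[170:320,180:400],(792,540),interpolation=cv2.INTER_CUBIC))
print(manip.sense()['clock'])
```

```text
gap mm 44.48757965677165 after lift 44.09789204026401
placed z [ 0.59678123 -0.02012754  0.03897364] False [ 0.7  0.1 -0.5]
clock 17.375
gap mm 20.377498569686257 after lift 20.920348418662993
placed z [0.65266528 0.15942794 0.01531321] False [ 0.4 -0.8 -0.1]
clock 26.0417
gap mm 26.956018475390685 after lift 26.729255265984445
placed z [0.62462592 0.06961135 0.05975216] False [-0.3  0.6 -0. ]
clock 34.775
big 135 [ 0.5958 -0.02  ] 0.028 d [-0.0004  0.0001] medz 0.0336
small 175 [ 0.5957 -0.0197] 0.023 d [-0.0005  0.0004] medz 0.0512
eraser 199 [0.6506 0.16  ] 0.0255 d [-0.0014  0.0007] medz 0.026
glue 130 [0.6243 0.0702] 0.0144 d [0.0003 0.0006] medz 0.1021
core 92 [ 0.5398 -0.3145] 0.0238 d [0.0008 0.0008] medz 0.0172
stub 71 [ 0.426  -0.3689] 0.0125 d [ 0.0003 -0.0001] medz 0.0145
tube 46 [0.4105 0.3727] 0.0147 d [-0.0001 -0.0003] medz 0.0573
38.0917
```

View pics/top1c.png

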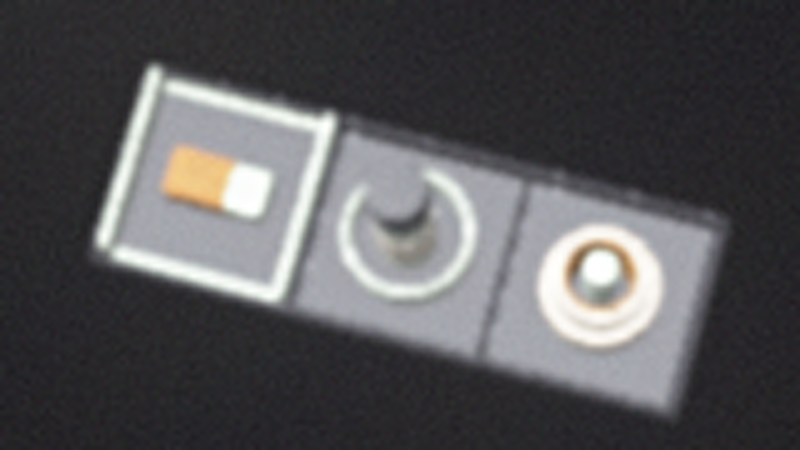

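View pics/s2c.png

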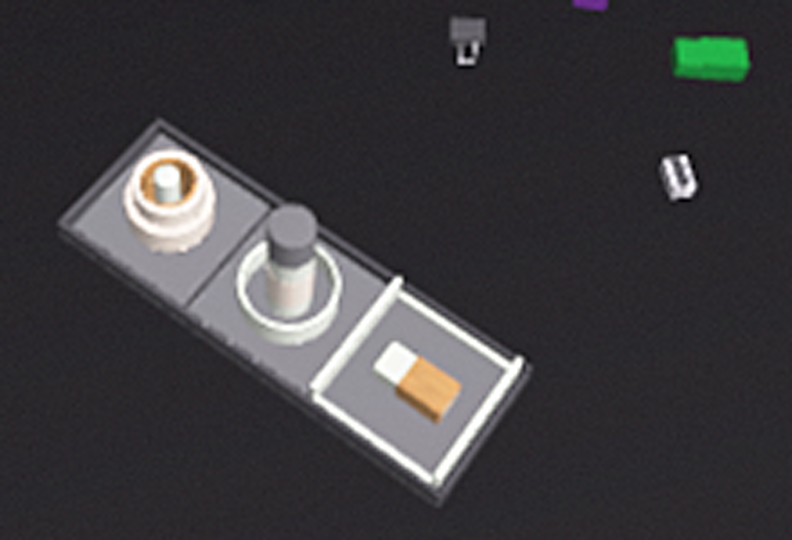

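Both views agree. The small roll lies on the big one at the post (601,285), the stick is upright in the cup (400,210), and the eraser is flat in the bin (218,183). I'm handing in.

```bash
python3 -c "
from station import manip
print(manip.close_job())"
```

```text
the job is handed in; nothing more can be done
None
```

The job is done and handed in at about 38 s on the robot's clock, out of the 112 s allowed. `close_job` gives no verdict, so the results below are my own checks.

I put the big roll on the post, then the small roll on top of it. The eraser went flat into the bin and the glue stick upright into the cup. Each was picked and placed once, with no retries.

**Placed items:** the last top-camera check put all four within 2 mm of their targets. Their top surfaces measured 34, 51, 26 and 102 mm above the desk, against an expected 34, 52, 26 and 102 mm. The final pictures show the rolls and eraser flat and the stick upright.

**Spent items:** the core, stub and empty tube measured within about 1 mm of where they started, which is within measurement noise.

**Not checked:** I took no separate reading of the parts' speeds or tilt angles. No check failed, and the cameras did not disagree.

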